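Switch off the nut sorter and release its lid latch

ROBOT

A 6-joint arm with a two-finger parallel gripper is mounted at the origin on the work surface. World frame = base frame: x ahead of the robot, y to its left, z up, the work surface at z = 0. Lengths are in m, angles in rad, forces in N, time in s.
With the tool pointing down it reaches from about 0.375 to 0.9 m from the base axis. Payload 3.1 kg.
Tool frame: the origin (TCP) lies at the very end of the fingers, on their centre line; the grasp point (between the pads) lies 19 mm behind it; z points along the fingers, y is the direction in which the jaws open and shut (so a half turn about z gives the same grasp; the last joint's range is limited). The gripper opens to 85 mm and grips with 20 to 120 N. Pads are 22 mm wide; open, the fingers measure 114 mm over their backs; the gripper's body (76 mm by 85 mm) begins 54 mm behind the grasp point. The pads swing forward as they close: fully open they stand 13 mm farther back than shut.
Start: joints at [-1.381, 0.527, 1.433, -0, 1.181, -0.178], TCP at [0.225, -0.583, 0.231] pointing down, gripper open.
Joint ranges: [-3.08, 3.08], [-0.75, 2.2], [0.22, 2.44], [-1.43, 4.57], [0, 2.65], [-2.85, 2.85]. Speed limits (rad/s): [2.79, 2.79, 3.14, 3.14, 3.14, 3.14].

INTERFACE

Orientations are given as a unit quaternion [x, y, z, w].
In Python, from station import * gives the robot as it stands.
- The arm moves only by the tool jog_arm, never from a script. Its argument "motion" is a list of rows, each a list of 5 numbers: the shift along the world's x, y, z in cm, then the turn about the world's z in degrees, then the closure in counts, from 0 (fully open) to 255 (shut). In form: [[tx, ty, tz, yaw, jaw], ...]. A call has 1 to 10 rows; each row shifts and turns the pose as measured when the row begins; what a row does not reach is not made up. A row lasts 1/12 s, in which the tool goes at most 41.7 mm and 7.16 degrees, less where a joint would pass 70% of its speed; a pose out of reach is approached as far as the arm can. A call with a gripper value outside its range is refused whole. The fingers move at their own pace and stop on an object; "squeeze" is the grip in N (left out, the last holds). Time passes only in rows, so rows that do not move let the fingers close. It gives the time, the measured TCP pose, the force and the opening at its end, in the units of the state.
- sense(): the state, without advancing time (a new reading comes with each control period).
- snapshot(name): name is "side" or "top" or "wrist"; returns a dict with "img" (384x512x3 uint8, red, green, blue), "depth" (384x512 float32, m along the optical axis (not along the pixel's ray), 0 where there is no reading), "intrinsics" (3x3 intrinsics, pixels), "dist_coeffs" ([k1, k2, p1, p2, k3] as OpenCV has them; the pictures are not rectified), "eye" and "attitude" of the camera in the world. Camera axes: x right, y down, z forward; pixel columns grow to the right and rows downward; lengths in m; the calibration is good to about 2 mm. A picture is of the moment at which its call begins.
- sign_off(): hands the job in, once; it reports no verdict.
The state is a dict: "t": time; "q": joint angles; "qd": joint speeds; "tau": joint torques, N m; "tcp_pos": TCP position; "tool_rot": TCP orientation; "force": force on the tool from outside, world axes, zero at the start; "ft_torque": the same for the moment, N m; "finger_gap": opening from 0.0 (shut) to 1.0 (fully open).
Only numpy, scipy, OpenCV 4.12 (cv2) and the standard library are available. Lean on these libraries where they do the work, as an engineer would, in place of code of your own. Each camera call takes 0.05 s, during which the arm holds its last target.

TASK

Make the bench nut sorter ready for refilling: turn its isolator handle clockwise until you feel it come up against its stop, then turn the lid latch handle clockwise, off the lid and all the way round to its own stop. The two are interlocked, so the latch frees only when the isolator is fully home. Turn gently, without forcing either handle against the stops or the interlock bolt, let go of both at the end and leave the things lying around alone.

Things in the scene. Friction and masses are not known exactly. Their poses are not given: they have to be found in the camera images.
- isolator_grip (a point): Grip point of the isolator handle, on the sorter's +y side: upright black bar 13 mm thick, 56 mm long plus a narrow 9 mm nose at its -x end, 36 mm high, on a notched steel disc 64 mm across. The point is on the turning axis, 12 mm below the bar's top; discs, pins and tongue all lie 23 mm or more below it. x along the bar, z up.
- isolator (a joint): Isolator angle (rad), clockwise from above; starts at 0 to 0.06. Friction 0.12 N m, stays where left. A lug on its disc meets a sprung pin 38 mm from the axis. The disc is clamped differently on each machine: the stop comes anywhere from 0.8 to 1.46 and must be felt (beyond contact about 0.1 N m per 0.01 rad); left farther than about 0.1 short of it the latch stays locked.
- latch_grip (a point): Grip point of the lid latch handle, on the sorter's -y side: upright black bar 13 mm thick, 46 mm long, 35 mm high, on a steel disc 64 mm across with a flat tongue, 14 mm wide, that reaches 80 mm from the axis over the lid's keeper. The point is on the turning axis, 12 mm below the bar's top; x along the bar towards the tongue, z up.
- latch (a joint): Latch angle (rad), clockwise from above; 0 with the tongue over the keeper, at its stop from 1.25 on: sprung pin met at about 1.35, 45 mm from the axis. Friction 0.08 N m, stays where left. While locked it gives about 0.12, then presses on the bolt (0.3 N m = roughly 15 N); when free it needs under 0.2 N m all the way.
- sorter: The sorter: grey base 260 x 280 x 60 mm fixed to the bench, flat deck at 60 mm; origin at bench level midway between the two handles' axes. Its y axis runs from the latch to the isolator; behind the handles (+x, from 62 mm) a clear hopper of nuts, 100 mm high in all.
- bolt: The interlock bolt: a brass bar, 10 mm wide, 70 mm long, with round noses, sliding 5 mm on the deck along the sorter's y between the two discs. It locks the latch unless the isolator's notch faces it. Origin at deck level midway between the axes. It must bear no more than 15 N.
- isolator_stop: Steel stop pin of the isolator, 8 mm diameter, 14 mm high, on the deck on the sorter's +y side, on a spring that gives along the sorter's +x, 8 N per mm; origin at its foot. It must bear no more than 18 N.
- latch_stop: Steel stop pin of the latch, 8 mm diameter, 17 mm high, on the deck on the sorter's -y side, on a spring that gives along the sorter's -x, 8 N per mm; origin at its foot. It must bear no more than 18 N.
- tray: Bystander: black open parts tray 90 x 120 x 35 mm; origin under its centre.
- jar: Bystander: glass jar 54 mm diameter, 75 mm high; origin under its centre.
- screwdriver: Bystander: screwdriver lying on the bench.
- hexnut: Bystander: large steel nut 32 mm across, 14 mm high.

How it is judged:
By the outcome, as a careful person would: the job done as asked, in the order asked, and still so for the second after the job is handed in, with the robot touching nothing.
It also fails if it takes over 72 s, if anything falls off the work surface, if the arm or the gripper's body presses on something with over 40 N, if the wrist force passes 120 N, or if a joint passes its speed limit or range.

## Working session

There is one attempt and no reset: what is moved stays moved. The work goes in short steps, Python scripts to look and compute and a tool call to move; the robot and the scene stay as the last step left them, time stands still between calls to the robot, and variables do not carry over. Pictures are saved under pics/ and viewed, and the job is handed in when it is done.

Besides the shell and the picture viewer there is one more tool, called after "Request:" as name(argument=value, ...), one argument or row to a line, values as JSON. jog_arm: Moves the arm, as the interface text tells. Its arguments: {"type":"object","properties":{"motion":{"type":"array","items":{"type":"array","items":{"type":"number"}}},"squeeze":{"type":"number"}},"required":["motion"]}

```bash
mkdir -p pics; ls
cat > h.py <<'E'
from station import *
import numpy as np, cv2
from scipy.spatial.transform import Rotation as R
def snap(n,tag):
    s=snapshot(n); cv2.imwrite(f"pics/{tag}.png",s["img"][:,:,::-1]); np.savez(f"pics/{tag}.npz",**{k:np.array(v) for k,v in s.items()}); return s
def att(s):
    a=np.array(s["attitude"]); return a if a.shape==(3,3) else R.from_quat(a).as_matrix()
def ray(s,uv):
    p=cv2.undistortPoints(np.array(uv,float).reshape(-1,1,2),np.array(s["intrinsics"]),np.array(s["dist_coeffs"])).reshape(-1,2)
    return np.array(s["eye"]),np.c_[p,np.ones(len(p))]@att(s).T
def onz(s,uv,z):
    e,d=ray(s,uv); return e+d*((z-e[2])/d[:,2])[:,None]
E
python3 - <<'E'
from h import *
for n in("top","side","wrist"):
    s=snap(n,n+"0"); print(n,s["eye"],s["attitude"],s["intrinsics"])
print(sense())
E
```

```text
pics
top [0.49757109 0.05505066 1.05980155] [ 0.70865438 -0.70388796  0.03520747 -0.03333376] [[404.74767785   0.         255.38539238]
 [  0.         404.74767785 198.80565069]
 [  0.           0.           1.        ]]
side [0.29412733 0.56862217 0.84843579] [-0.2251721   0.9152463  -0.32372672  0.08259995] [[431.65411894   0.         240.28088755]
 [  0.         431.65411894 192.75006874]
 [  0.           0.           1.        ]]
wrist [ 0.28632077 -0.55773909  0.37239882] [ 0.81757534 -0.56067301 -0.07459344  0.1079451 ] [[283.22701152   0.         254.23784757]
 [  0.         283.22701152 186.64691269]
 [  0.           0.           1.        ]]
{'t': 0.15, 'q': array([-1.38049084e+00,  5.28281013e-01,  1.43366195e+00, -4.75439358e-07,
        1.18140809e+00, -1.78505057e-01]), 'qd': array([-0.00027105, -0.00205515, -0.005145  , -0.0010414 , -0.0003387 ,
        0.00057402]), 'tau': array([ 1.13139649e-03, -4.42743158e+01, -1.78276348e+01, -2.33281871e-04,
        5.55624705e-03, -2.08681605e-06]), 'tcp_pos': array([ 0.22522929, -0.58238473,  0.23052381]), 'tool_rot': array([ 9.83045078e-01,  1.83361940e-01, -5.40725649e-06, -8.79179392e-04]), 'force': array([ 0.5725751 , -0.89262571,  0.60435397]), 'ft_torque': array([-0.00711188, -0.00518588,  0.05671118]), 'finger_gap': 1.001537812488824}
```

View pics/top0.png

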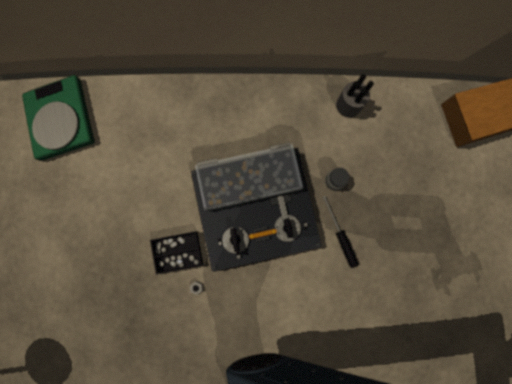

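View pics/side0.png

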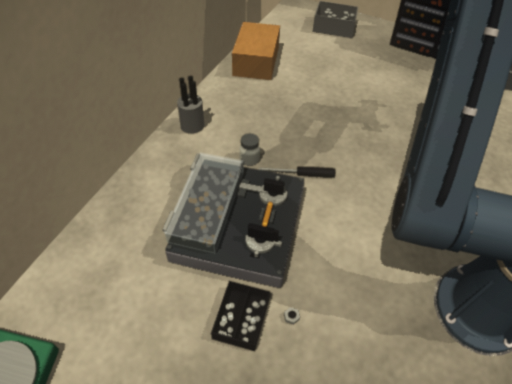

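The top view shows the sorter centred at about (258,207). The isolator disc is at (236,240), the latch disc at (288,228) with its tongue pointing up, and the brass bolt lies between them. I'll zoom in.

Run:
```python
import cv2
i=cv2.imread("pics/top0.png")[180:280,190:330]
cv2.imwrite("pics/topz.png",cv2.resize(cv2.convertScaleAbs(i,alpha=1.8),None,fx=5.7,fy=5.7,interpolation=cv2.INTER_CUBIC))
i=cv2.imread("pics/side0.png")[160:280,210:320]
cv2.imwrite("pics/sidez.png",cv2.resize(cv2.convertScaleAbs(i,alpha=1.6),None,fx=5,fy=5,interpolation=cv2.INTER_CUBIC))
```

```text
(no output)
```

View pics/topz.png

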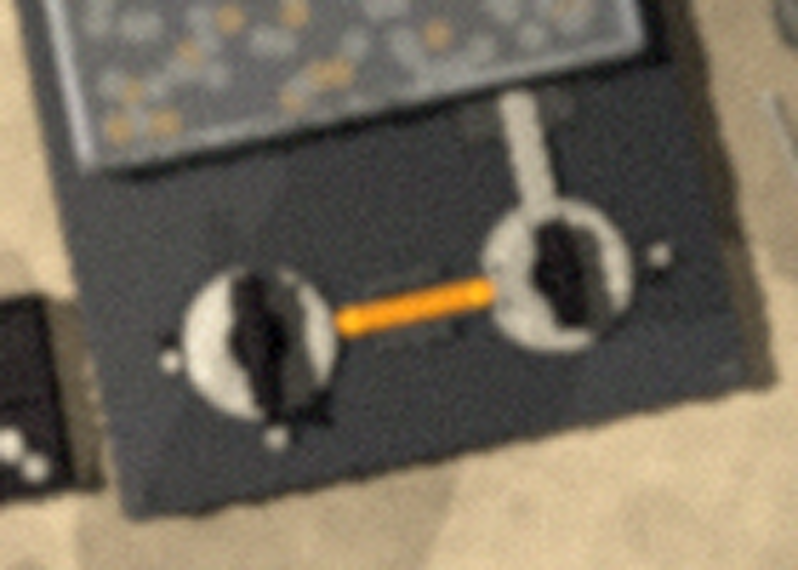

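View pics/sidez.png

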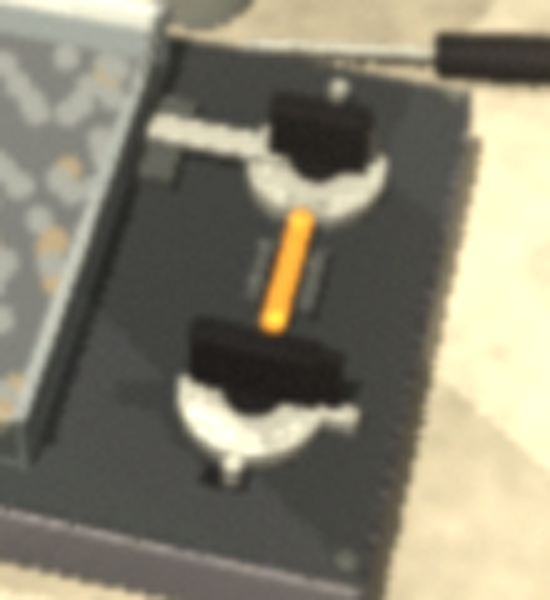

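View pics/wrist0.png

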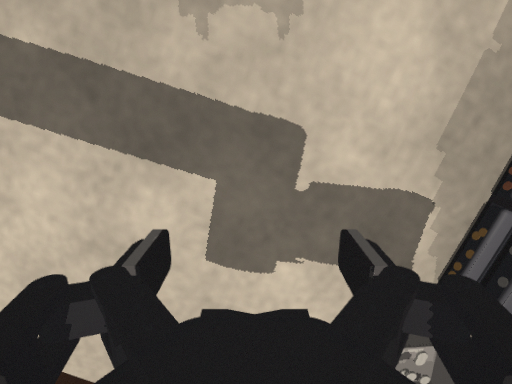

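The isolator bar lies along the image's vertical, with its lug at about (238,256) and its pin at (220,243). The latch tongue points to +x with its pin at about (306,225). Next I'll measure the axes.

Run:
```python
from h import *
for tag in("top0","side0"):
    s=np.load(f"pics/{tag}.npz"); s={k:s[k] for k in s}
    D=s["depth"]; H,W=D.shape
    uu,vv=np.meshgrid(np.arange(W),np.arange(H)); e,d=ray(s,np.c_[uu.ravel(),vv.ravel()])
    P=(e+d*D.reshape(-1,1)).reshape(H,W,3)
    hsv=cv2.cvtColor(s["img"],cv2.COLOR_RGB2HSV)
    # brass
    m=(hsv[...,1]>170)&(hsv[...,0]>8)&(hsv[...,0]<28)&(np.abs(P[...,2]-0.065)<.02)
    n,l,st,c=cv2.connectedComponentsWithStats(m.astype(np.uint8)); k=1+np.argmax(st[1:,4]); 
    b=P[l==k]; bc=b.mean(0); w=np.linalg.svd((b-bc)[:,:2])[2][0]; print(tag,"bolt",bc,"dir",w, np.degrees(np.arctan2(w[1],w[0])),st[k])
    near=np.linalg.norm(P[...,:2]-bc[:2],axis=2)<.13
    print("deck",np.median(P[...,2][near&(P[...,2]<.067)&(P[...,2]>.05)]), np.histogram(P[...,2][near],bins=np.arange(.05,.13,.005)))
    # bar tops
    t=near&(P[...,2]>.098)&(P[...,2]<.125)&(hsv[...,2]<70)
    n,l,st,c=cv2.connectedComponentsWithStats(t.astype(np.uint8))
    for k in range(1,n):
        if st[k,4]>15:
            b=P[l==k]; print("bar",st[k],b.mean(0),np.percentile(b[:,2],[50,95]),np.degrees(np.arctan2(*np.linalg.svd((b-b.mean(0))[:,:2])[2][0][::-1])))
    t=near&(P[...,2]>.063)&(P[...,2]<.09)&(hsv[...,2]>90)&(hsv[...,1]<120)
    n,l,st,c=cv2.connectedComponentsWithStats(t.astype(np.uint8))
    for k in range(1,n):
        if st[k,4]>5:
            b=P[l==k]; print("steel",st[k],b.mean(0),np.median(b[:,2]))
```

```text
top0 bolt [ 0.80512228 -0.48585346  0.06507537] dir [-0.95190628 -0.30638936] -162.15822948065315 [449  96  25  48 357]
deck 0.058718901887553354 (array([  50,   62,   55,   66,   49,   48,   56,  776, 1252,   12,    0,
          0,    0,    0,    0]), array([0.05 , 0.055, 0.06 , 0.065, 0.07 , 0.075, 0.08 , 0.085, 0.09 ,
       0.095, 0.1  , 0.105, 0.11 , 0.115, 0.12 , 0.125]))
side0 bolt [0.51057618 0.03909849 0.06884537] dir [-0.24225081  0.97021366] 104.01942331948263 [262 203  10  23 115]
deck 0.059138732890428036 (array([  61, 2900, 1151,  416,  620,  212,  103,   95,   90,  810,  379,
        143,  154,    0,    0]), array([0.05 , 0.055, 0.06 , 0.065, 0.07 , 0.075, 0.08 , 0.085, 0.09 ,
       0.095, 0.1  , 0.105, 0.11 , 0.115, 0.12 , 0.125]))
bar [264 178  21  11 155] [ 0.52315698 -0.02151672  0.10745963] [0.1087744  0.11244036] -165.57046364530993
bar [248 223  31  13 239] [0.49079802 0.10431036 0.10787311] [0.1095003  0.11266225] -166.8256963617465
steel [276 176   3   3   7] [ 0.53404382 -0.06721559  0.07559775] 0.07637100698342014
steel [240 183  47  21 345] [ 0.54075979 -0.0102416   0.07260035] 0.07223908045195715
steel [246 235  36  20 295] [0.48897128 0.11873847 0.0707021 ] 0.07089667942418687
```

Run:
```python
from h import *
s=np.load("pics/top0.npz"); s={k:s[k] for k in s}
D=s["depth"]; H,W=D.shape
uu,vv=np.meshgrid(np.arange(W),np.arange(H)); e,d=ray(s,np.c_[uu.ravel(),vv.ravel()])
P=(e+d*D.reshape(-1,1)).reshape(H,W,3)
hsv=cv2.cvtColor(s["img"],cv2.COLOR_RGB2HSV)
bc=np.array([.51,.039])
near=np.linalg.norm(P[...,:2]-bc,axis=2)<.12
m=near&(hsv[...,1]>170)&(hsv[...,0]>8)&(hsv[...,0]<28)&(uu>240)&(vv>215)
b=P[m]; w=np.linalg.svd((b-b.mean(0))[:,:2])[2][0]; print("bolt",b.mean(0),np.degrees(np.arctan2(w[1],w[0])),m.sum())
for lo,hi,nm,c in((.1,.125,"bar",hsv[...,2]<60),(.063,.085,"steel",(hsv[...,2]>75)&(hsv[...,1]<120))):
    t=near&(P[...,2]>lo)&(P[...,2]<hi)&c
    n,l,st,_=cv2.connectedComponentsWithStats(t.astype(np.uint8))
    for k in range(1,n):
        if st[k,4]>3:
            b=P[l==k]; w=np.linalg.svd((b-b.mean(0))[:,:2])[2][0]
            r=cv2.minEnclosingCircle(b[:,:2].astype(np.float32))
            print(nm,st[k],b.mean(0).round(4),np.percentile(b[:,2],[50,95]).round(4),np.degrees(np.arctan2(w[1],w[0])).round(1),np.round(r[0],4),round(r[1],4))
# deck edges
mm=near&(np.abs(P[...,2]-.06)<.004); print(mm.sum())
```

```text
bolt [0.50875068 0.03688956 0.08381592] -76.57813450803255 138
bar [244 184   7   6  13] [0.6199 0.0739 0.1015] [0.1014 0.1035] 125.4 [0.6214 0.073 ] 0.0087
bar [270 184   3   3   4] [0.6243 0.0163 0.1008] [0.1004 0.1021] 128.7 [0.6242 0.0157] 0.0034
bar [276 185   4   5   7] [ 6.191e-01 -3.000e-04  1.017e-01] [0.1013 0.1043] -142.8 [0.6196 0.0013] 0.0055
bar [226 191  14  10  38] [0.5985 0.106  0.1014] [0.1013 0.1031] 124.9 [0.5982 0.1073] 0.0167
bar [253 191   7   4  11] [0.6067 0.0502 0.1017] [0.1016 0.1035] 83.5 [0.6071 0.0515] 0.0076
bar [256 197   3   2   4] [0.5939 0.049  0.1015] [0.1007 0.1033] 120.6 [0.594 0.049] 0.0028
bar [284 218  10  20 109] [ 0.5232 -0.0248  0.1117] [0.1119 0.1152] -166.7 [ 0.5229 -0.0242] 0.0225
bar [231 228   9  27 139] [0.4918 0.1005 0.1123] [0.1124 0.1157] -168.1 [0.4906 0.1009] 0.0315
steel [275 196  25  45 372] [ 0.5391 -0.0176  0.0742] [0.074  0.0788] -174.4 [ 0.5471 -0.021 ] 0.0554
steel [219 228  16  25 176] [0.4898 0.1211 0.0724] [0.0725 0.0749] -168.1 [0.4922 0.1121] 0.0299
steel [243 231   6  15  53] [0.4985 0.0761 0.0727] [0.0727 0.0748] -169.1 [0.4977 0.0786] 0.0175
steel [237 256   3   2   6] [0.4527 0.094  0.0715] [0.0714 0.0733] 91.7 [0.4527 0.0941] 0.0028
3723
```

Request:
jog_arm(
  motion=[
    [2,3,0,7,120],
    [2,3,0,7,120],
    [2,3,0,7,120],
    [2,3,0,7,120],
    [2,3,0,7,120],
    [2,3.4,0,7,120],
    [2,3.4,0,7,120],
    [2,3.4,0,7,120],
    [2,3.4,0,7,120],
    [2,3.4,0,7,120],
  ],
  squeeze=25,
)

```text
t: 0.98
tcp_pos: [0.4254, -0.2568, 0.2276]
tool_rot: [0.691, 0.723, 0.0, 0.001]
force: [0.6, -0.0, 0.2]
finger_gap: 0.53
```

Request:
jog_arm(
  motion=[
    [1,3.4,0,7,120],
    [1,3.4,0,7,120],
    [1,3.4,0,7,120],
    [1,3.4,0,7,120],
    [1,3.4,0,7,120],
    [0.5,3.4,0,7,120],
    [0.5,3.4,0,7,120],
    [0.5,3.4,0,7,120],
    [0.5,3.4,0,7,120],
    [0,0,0,7,120],
  ],
)

```text
t: 1.82
tcp_pos: [0.499, 0.071, 0.2269]
tool_rot: [0.135, 0.991, 0.003, 0.001]
force: [0.3, -0.2, -0.2]
finger_gap: 0.528
```

Request:
jog_arm(
  motion=[
    [0,1,0,7,120],
    [0,1,0,7,120],
    [-0.2,1,0,7,120],
    [-0.2,0.1,0,7,120],
    [0,0,0,0,120],
    [0,0,0,0,120],
  ],
)

```text
t: 2.32
tcp_pos: [0.4934, 0.1081, 0.2257]
tool_rot: [-0.114, 0.994, 0.003, -0.001]
force: [-0.3, 0.1, 0.1]
finger_gap: 0.528
```

Run:
```python
from h import *
for n in ("wrist","top","side"): s=snap(n,n+"1")
print(sense()["ft_torque"],s["eye"])
```

```text
[ 0.01102015 -0.01080994  0.03214806] [0.29412733 0.56862217 0.84843579]
```

View pics/wrist1.png

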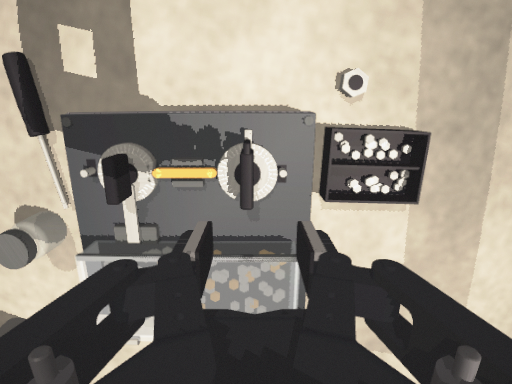

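The wrist view shows both discs clearly: isolator at about (247,173), latch at about (127,173), and the bolt between them at (152-215,173). I'll measure from this one.

Run:
```python
from h import *
from scipy.optimize import least_squares
s=np.load("pics/wrist1.npz"); s={k:s[k] for k in s}
hsv=cv2.cvtColor(s["img"],cv2.COLOR_RGB2HSV)
D=s["depth"]; H,W=D.shape
uu,vv=np.meshgrid(np.arange(W),np.arange(H)); e,d=ray(s,np.c_[uu.ravel(),vv.ravel()])
P=(e+d*D.reshape(-1,1)).reshape(H,W,3)
ax=[]
for nm,c in(("iso",(247,173)),("latch",(127,173))):
    loc=np.hypot(uu-c[0],vv-c[1])<45
    st=loc&(hsv[...,2]>75)&(hsv[...,1]<90)&(P[...,2]>.063)&(P[...,2]<.085)
    z=np.median(P[...,2][st]); Q=onz(s,np.c_[uu[st],vv[st]],z)[:,:2]
    # outer rim per angular sector
    c0=onz(s,[c],z)[0,:2]
    for it in range(4):
        r=np.hypot(*(Q-c0).T); a=np.arctan2(*(Q-c0).T[::-1]); k=np.digitize(a,np.linspace(-np.pi,np.pi,61))
        E=np.array([Q[k==i][np.argmax(r[k==i])] for i in range(1,61) if (k==i).sum()>3 and r[k==i].max()<.036 and r[k==i].max()>.027])
        f=least_squares(lambda p:np.hypot(*(E-p[:2]).T)-p[2],[*c0,.032],loss="soft_l1",f_scale=.0005); c0=f.x[:2]
    bt=loc&(P[...,2]>.1)&(P[...,2]<.12)&(hsv[...,2]<70); B=P[bt]; zt=np.median(B[:,2])
    B2=onz(s,np.c_[uu[bt],vv[bt]],zt)[:,:2]; rc=cv2.minAreaRect((B2*1000).astype(np.float32))
    print(nm,"disc z",z,"c,r",f.x.round(4),len(E),"bar z",zt,rc,bt.sum()); ax.append(c0)
v=ax[0]-ax[1]; print("dist",np.hypot(*v),"yaw",np.degrees(np.arctan2(v[1],v[0]))-90)
t=sense(); rr=R.from_quat(t["tool_rot"]).as_matrix(); print(t["tcp_pos"],"jaw yaw",np.degrees(np.arctan2(rr[1,1],rr[0,1])))
```

```text
iso disc z 0.07139541441385983 c,r [0.4931 0.1023 0.032 ] 47 bar z 0.11094793004253362 ((488.0166931152344, 101.14913940429688), (64.90072631835938, 12.181547164916992), 12.297672271728516) 572
latch disc z 0.07162655295814677 c,r [ 0.5219 -0.0236  0.0324] 41 bar z 0.11087541895639735 ((521.089599609375, -21.556114196777344), (45.81560134887695, 16.86591911315918), 12.657261848449707) 775
dist 0.1291264983453561 yaw 12.858534119561526
[0.49362341 0.10754529 0.22574713] jaw yaw 103.05556068773511
```

Request:
jog_arm(
  motion=[
    [0,-0.5,0,-0.7,120],
    [0,0,-3,0,120],
    [0,0,-3,0,120],
    [0,0,-2,0,120],
    [0,0,0,0,120],
  ],
)

```text
t: 2.88
tcp_pos: [0.4975, 0.0991, 0.1461]
tool_rot: [-0.102, 0.995, 0.002, 0.005]
force: [-0.3, -0.8, 1.5]
finger_gap: 0.528
```

Request:
jog_arm(
  motion=[
    [-0.4,0.3,0,0.6,120],
    [0,0,0,0,120],
    [0,0,0,0,120],
  ],
)

```text
t: 3.13
tcp_pos: [0.4939, 0.101, 0.1469]
tool_rot: [-0.106, 0.994, 0.002, 0.005]
force: [0.3, 0.1, 0.6]
finger_gap: 0.53
```

Request:
jog_arm(
  motion=[
    [-0.1,0.1,-2,0,120],
    [0,0,-2,0,120],
    [0,0,-1.4,0,120],
    [0,0,0,0,120],
    [0,0,0,0,120],
  ],
)

```text
t: 3.55
tcp_pos: [0.4994, 0.102, 0.099]
tool_rot: [-0.105, 0.994, 0.001, 0.014]
force: [0.6, 0.6, 1.1]
finger_gap: 0.526
```

Request:
jog_arm(
  motion=[
    [-0.4,0,0,0,120],
    [-0.2,0,-0.6,0,120],
    [-0.1,0,-0.6,0,120],
    [0,0,-0.3,0,120],
    [0,0,0,0,120],
    [0,0,0,0,120],
  ],
)

```text
t: 4.05
tcp_pos: [0.4947, 0.1021, 0.0875]
tool_rot: [-0.105, 0.994, 0.0, 0.018]
force: [0.6, -0.3, -0.4]
finger_gap: 0.531
```

```bash
cat > st.py <<'E'
from h import *
t=sense(); rr=R.from_quat(t["tool_rot"]).as_matrix()
print("t",t["t"],"tcp",t["tcp_pos"].round(4),"jaw yaw",np.degrees(np.arctan2(rr[1,1],rr[0,1])).round(2),"z",rr[:,2].round(3),"gp",(t["tcp_pos"]-.019*rr[:,2]).round(4))
print("F",t["force"].round(2),"T",t["ft_torque"].round(3),"gap",t["finger_gap"],"q6",t["q"][5])
E
python3 st.py
```

```text
t 4.05 tcp [0.4947 0.1021 0.0875] jaw yaw 102.09 z [ 0.037  0.004 -0.999] gp [0.494  0.102  0.1065]
F [ 0.59 -0.28 -0.45] T [-0.02   0.115  0.024] gap 0.5310045541744154 q6 -1.8095754700209874
```

Request:
jog_arm(
  motion=[
    [-0.2,0,-0.4,0.2,120],
    [0,0,-0.2,0,120],
    [0,0,0,0,160],
    [0,0,0,0,180],
    [0,0,0,0,200],
    [0,0,0,0,220],
    [0,0,0,0,220],
    [0,0,0,0,220],
  ],
  squeeze=30,
)

```text
t: 4.72
tcp_pos: [0.4929, 0.1011, 0.0809]
tool_rot: [-0.108, 0.994, -0.001, 0.018]
force: [-0.9, -0.2, -0.1]
finger_gap: 0.147
```

```bash
python3 st.py; python3 -c "
from h import *
snap('wrist','wrist2')"
```

```text
t 4.7167 tcp [0.4929 0.1011 0.0809] jaw yaw 102.38 z [ 0.037  0.003 -0.999] gp [0.4922 0.101  0.0999]
F [-0.94 -0.22 -0.12] T [0.342 0.014 0.122] gap 0.1473544539953867 q6 -1.8147343606413133
```

View pics/wrist2.png

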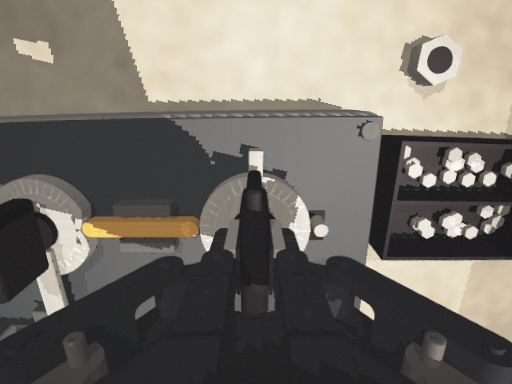

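The bar at (255,225) is held between the pads with the gap at about 12.5 mm. The lug is at (256,160) and the stop pin at (320,230). I'll start turning.

Request:
jog_arm(
  motion=[
    [0,0,0,-3,220],
    [0,0,0,-3,220],
    [0,0,0,-3,220],
    [0,0,0,-3,220],
    [0,0,0,0,220],
  ],
)

```text
t: 5.18
tcp_pos: [0.493, 0.1013, 0.0809]
tool_rot: [0.001, 1.0, -0.002, 0.018]
force: [-0.1, -2.0, 0.0]
finger_gap: 0.145
```

```bash
python3 st.py
```

```text
t 5.1833 tcp [0.493  0.1013 0.0809] jaw yaw 89.88 z [ 0.037 -0.005 -0.999] gp [0.4923 0.1014 0.0999]
F [-0.14 -1.99  0.04] T [ 0.019 -0.044 -0.12 ] gap 0.145483782025935 q6 -1.5797937638421418
```

Request:
jog_arm(
  motion=[
    [0,0,0,-4,220],
    [0,0,0,-4,220],
    [0,0,0,-4,220],
    [0,0,0,-4,220],
    [0,0,0,-4,220],
    [0,0,0,-4,220],
  ],
)

```text
t: 5.68
tcp_pos: [0.493, 0.1017, 0.0809]
tool_rot: [0.213, 0.977, -0.006, 0.018]
force: [-0.4, 0.1, -0.2]
finger_gap: 0.149
```

```bash
python3 st.py
```

```text
t 5.6833 tcp [0.493  0.1017 0.0809] jaw yaw 65.39 z [ 0.032 -0.02  -0.999] gp [0.4924 0.1021 0.0999]
F [-0.39  0.13 -0.18] T [ 0.193 -0.024  0.113] gap 0.1489213606299644 q6 -1.1219090505511315
```

Request:
jog_arm(
  motion=[
    [0,0,0,-1,220],
  ],
)

```text
t: 5.77
tcp_pos: [0.493, 0.1017, 0.0809]
tool_rot: [0.222, 0.975, -0.006, 0.018]
force: [-0.7, -1.0, -0.7]
finger_gap: 0.149
```

```bash
python3 st.py
```

```text
t 5.7667 tcp [0.493  0.1017 0.0809] jaw yaw 64.37 z [ 0.032 -0.02  -0.999] gp [0.4924 0.1021 0.0999]
F [-0.7  -1.   -0.74] T [ 0.135 -0.073  0.157] gap 0.1487596398070848 q6 -1.1026902450381797
```

Request:
jog_arm(
  motion=[
    [0,0,0,-1,220],
  ],
)

```text
t: 5.85
tcp_pos: [0.493, 0.1017, 0.0809]
tool_rot: [0.23, 0.973, -0.007, 0.018]
force: [-0.4, -1.4, -0.2]
finger_gap: 0.146
```

```bash
python3 st.py
```

```text
t 5.85 tcp [0.493  0.1017 0.0809] jaw yaw 63.44 z [ 0.032 -0.021 -0.999] gp [0.4924 0.1021 0.0999]
F [-0.42 -1.39 -0.17] T [ 0.133 -0.085  0.165] gap 0.14555413151375682 q6 -1.0850918711771305
```

Request:
jog_arm(
  motion=[
    [0,0,0,-1.5,220],
    [0,0,0,-1.5,220],
    [0,0,0,-1.5,220],
  ],
)

```text
t: 6.1
tcp_pos: [0.4931, 0.1018, 0.0809]
tool_rot: [0.267, 0.963, -0.007, 0.018]
force: [0.4, -1.1, -0.9]
finger_gap: 0.146
```

```bash
python3 st.py; python3 -c "
from h import *
snap('wrist','wrist3')"
```

```text
t 6.1 tcp [0.4931 0.1018 0.0809] jaw yaw 59.01 z [ 0.03  -0.023 -0.999] gp [0.4925 0.1022 0.0999]
F [ 0.4  -1.08 -0.91] T [ 0.164 -0.058  0.144] gap 0.1464935138974467 q6 -1.003205655203383
```

View pics/wrist3.png

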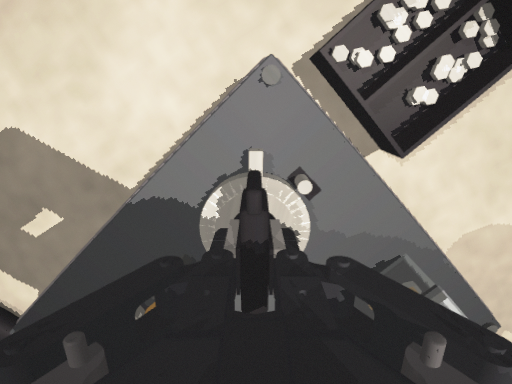

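The lug is at (256,160) and the pin at (304,184), which leaves roughly 30° before contact. I'll approach in small steps.

Request:
jog_arm(
  motion=[
    [0,0,0,-2,220],
    [0,0,0,-2,220],
    [0,0,0,-2,220],
    [0,0,0,-2,220],
    [0,0,0,-2,220],
  ],
)

```text
t: 6.57
tcp_pos: [0.4932, 0.1019, 0.0809]
tool_rot: [0.35, 0.937, -0.008, 0.017]
force: [-0.9, -1.4, -0.9]
finger_gap: 0.146
```

```bash
python3 st.py
```

```text
t 6.5667 tcp [0.4932 0.1019 0.0809] jaw yaw 49.05 z [ 0.026 -0.028 -0.999] gp [0.4927 0.1024 0.0999]
F [-0.89 -1.38 -0.86] T [ 0.171 -0.058  0.102] gap 0.14629648241346369 q6 -0.8200956498449565
```

Request:
jog_arm(
  motion=[
    [0,0,0,-2,220],
    [0,0,0,-2,220],
    [0,0,0,-2,220],
    [0,0,0,-1.5,220],
  ],
)

```text
t: 6.9
tcp_pos: [0.4933, 0.102, 0.0809]
tool_rot: [0.41, 0.912, -0.009, 0.017]
force: [0.6, -0.6, -0.8]
finger_gap: 0.149
```

```bash
python3 st.py; python3 -c "
from h import *
snap('wrist','wrist4')"
```

```text
t 6.9 tcp [0.4933 0.102  0.0809] jaw yaw 41.61 z [ 0.023 -0.031 -0.999] gp [0.4928 0.1026 0.0999]
F [ 0.57 -0.61 -0.76] T [ 0.139 -0.055  0.116] gap 0.14894397547707136 q6 -0.684117586991104
```

View pics/wrist4.png

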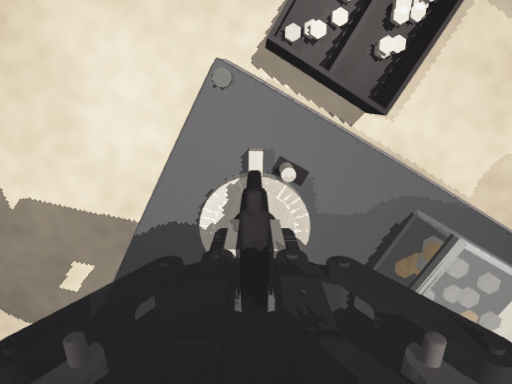

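Pin's left edge is at 281 and the lug's right edge at 263, so about 15° remain.

Request:
jog_arm(
  motion=[
    [0,0,0,-2,220],
    [0,0,0,-2,220],
    [0,0,0,-2,220],
    [0,0,0,-1,220],
  ],
)

```text
t: 7.28
tcp_pos: [0.4934, 0.1021, 0.0809]
tool_rot: [0.464, 0.886, -0.01, 0.016]
force: [-0.1, 0.3, -0.2]
finger_gap: 0.146
```

```bash
python3 st.py
```

```text
t 7.2833 tcp [0.4934 0.1021 0.0809] jaw yaw 34.73 z [ 0.02  -0.034 -0.999] gp [0.493  0.1027 0.0999]
F [-0.14  0.35 -0.19] T [ 0.085 -0.125  0.102] gap 0.1463514159498579 q6 -0.5595517660229571
```

Request:
jog_arm(
  motion=[
    [0,0,0,-1,220],
    [0,0,0,-1,220],
  ],
)

```text
t: 7.45
tcp_pos: [0.4934, 0.1021, 0.0809]
tool_rot: [0.479, 0.878, -0.011, 0.016]
force: [0.1, -1.0, -0.6]
finger_gap: 0.147
```

```bash
python3 st.py
```

```text
t 7.45 tcp [0.4934 0.1021 0.0809] jaw yaw 32.75 z [ 0.018 -0.034 -0.999] gp [0.493  0.1028 0.0999]
F [ 0.07 -0.98 -0.6 ] T [ 0.168 -0.103  0.075] gap 0.14735282977991107 q6 -0.5237715359617775
```

Request:
jog_arm(
  motion=[
    [0,0,0,-1,220],
    [0,0,0,-1,220],
  ],
)

```text
t: 7.62
tcp_pos: [0.4934, 0.1021, 0.0809]
tool_rot: [0.495, 0.869, -0.011, 0.016]
force: [0.1, -0.7, -1.0]
finger_gap: 0.149
```

```bash
python3 st.py
```

```text
t 7.6167 tcp [0.4934 0.1021 0.0809] jaw yaw 30.64 z [ 0.017 -0.035 -0.999] gp [0.493  0.1028 0.0999]
F [ 0.09 -0.73 -0.96] T [ 0.103 -0.126  0.081] gap 0.1490238114138663 q6 -0.4858180804895487
```

Request:
jog_arm(
  motion=[
    [0,0,0,-1,220],
  ],
)

```text
t: 7.7
tcp_pos: [0.4934, 0.1021, 0.0809]
tool_rot: [0.503, 0.864, -0.011, 0.016]
force: [-0.7, -0.5, -0.5]
finger_gap: 0.149
```

```bash
python3 st.py
```

```text
t 7.7 tcp [0.4934 0.1021 0.0809] jaw yaw 29.55 z [ 0.017 -0.035 -0.999] gp [0.4931 0.1028 0.0999]
F [-0.71 -0.52 -0.47] T [ 0.104 -0.146  0.109] gap 0.14949209652230225 q6 -0.46641126508605835
```

Request:
jog_arm(
  motion=[
    [0,0,0,-1,220],
  ],
)

```text
t: 7.78
tcp_pos: [0.4934, 0.1021, 0.0809]
tool_rot: [0.511, 0.859, -0.011, 0.016]
force: [-1.1, -0.0, -0.4]
finger_gap: 0.145
```

```bash
python3 st.py
```

```text
t 7.7833 tcp [0.4934 0.1021 0.0809] jaw yaw 28.46 z [ 0.016 -0.036 -0.999] gp [0.4931 0.1028 0.0999]
F [-1.11 -0.02 -0.39] T [ 0.102 -0.12   0.144] gap 0.14496314468612737 q6 -0.4468965127100038
```

Request:
jog_arm(
  motion=[
    [0,0,0,-1,220],
  ],
)

```text
t: 7.87
tcp_pos: [0.4935, 0.1021, 0.0809]
tool_rot: [0.52, 0.854, -0.011, 0.016]
force: [0.2, 0.4, -0.7]
finger_gap: 0.147
```

```bash
python3 st.py;  python3 -c "
from h import *
snap('wrist','wrist5')"
```

```text
t 7.8667 tcp [0.4935 0.1021 0.0809] jaw yaw 27.36 z [ 0.015 -0.036 -0.999] gp [0.4932 0.1028 0.0999]
F [ 0.17  0.41 -0.74] T [ 0.126 -0.138  0.058] gap 0.14743143578141193 q6 -0.42718869690756495
```

View pics/wrist5.png

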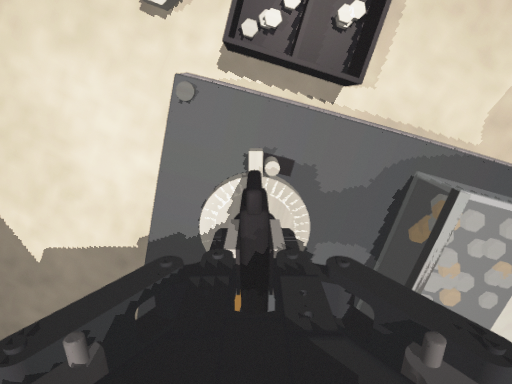

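The lug edge (263) is almost on the pin (265). I'll go in finer steps.

Request:
jog_arm(
  motion=[
    [0,0,0,-0.7,220],
  ],
)

```text
t: 8.0
tcp_pos: [0.4934, 0.1021, 0.0809]
tool_rot: [0.525, 0.851, -0.011, 0.016]
force: [-0.1, -0.5, -0.9]
finger_gap: 0.152
```

```bash
python3 st.py
```

```text
t 8.0 tcp [0.4934 0.1021 0.0809] jaw yaw 26.58 z [ 0.015 -0.036 -0.999] gp [0.4932 0.1028 0.0999]
F [-0.1  -0.48 -0.87] T [ 0.098 -0.137  0.071] gap 0.1516953349503388 q6 -0.4132352637084268
```

Request:
jog_arm(
  motion=[
    [0,0,0,-0.7,220],
  ],
)

```text
t: 8.08
tcp_pos: [0.4934, 0.1021, 0.0809]
tool_rot: [0.531, 0.847, -0.012, 0.016]
force: [-0.7, -0.3, -0.2]
finger_gap: 0.147
```

```bash
python3 st.py
```

```text
t 8.0833 tcp [0.4934 0.1021 0.0809] jaw yaw 25.82 z [ 0.014 -0.036 -0.999] gp [0.4932 0.1028 0.0999]
F [-0.7  -0.27 -0.2 ] T [ 0.107 -0.081  0.117] gap 0.14742548401110708 q6 -0.399489298820389
```

Request:
jog_arm(
  motion=[
    [0,0,0,-0.7,220],
  ],
)

```text
t: 8.17
tcp_pos: [0.4935, 0.1021, 0.0809]
tool_rot: [0.537, 0.844, -0.012, 0.016]
force: [0.3, -0.4, -0.9]
finger_gap: 0.148
```

```bash
python3 st.py
```

```text
t 8.1667 tcp [0.4935 0.1021 0.0809] jaw yaw 25.06 z [ 0.014 -0.036 -0.999] gp [0.4932 0.1028 0.0999]
F [ 0.3  -0.44 -0.91] T [ 0.138 -0.091  0.189] gap 0.1480383095824159 q6 -0.3859056819918623
```

Request:
jog_arm(
  motion=[
    [0,0,0,-0.7,220],
  ],
)

```text
t: 8.25
tcp_pos: [0.4934, 0.1021, 0.0809]
tool_rot: [0.542, 0.84, -0.012, 0.016]
force: [-0.5, -0.0, -0.7]
finger_gap: 0.147
```

```bash
python3 st.py
```

```text
t 8.25 tcp [0.4934 0.1021 0.0809] jaw yaw 24.32 z [ 0.013 -0.037 -0.999] gp [0.4932 0.1028 0.0999]
F [-0.46 -0.   -0.69] T [ 0.142 -0.169  0.31 ] gap 0.1466370024104127 q6 -0.3725819313128675
```

Request:
jog_arm(
  motion=[
    [0,0,0,-0.7,220],
  ],
)

```text
t: 8.33
tcp_pos: [0.4934, 0.1021, 0.0809]
tool_rot: [0.547, 0.837, -0.012, 0.016]
force: [-0.6, -0.3, -0.1]
finger_gap: 0.147
```

```bash
python3 st.py
```

```text
t 8.3333 tcp [0.4934 0.1021 0.0809] jaw yaw 23.62 z [ 0.013 -0.037 -0.999] gp [0.4932 0.1028 0.0999]
F [-0.64 -0.27 -0.06] T [ 0.174 -0.16   0.46 ] gap 0.14727190154552897 q6 -0.35942401449415273
```

Torque rose 0.12 → 0.19 → 0.31 → 0.46 N m with contact at a jaw yaw of about 25.3°, so the stop has been felt at roughly 9 N. I'll let go here and lift.

Request:
jog_arm(
  motion=[
    [0,0,0,0,180],
    [0,0,0,0,160],
    [0,0,0,0,160],
    [0,0,0,0,160],
  ],
)

```text
t: 8.67
tcp_pos: [0.4935, 0.1023, 0.081]
tool_rot: [0.549, 0.836, -0.012, 0.015]
force: [-0.0, 0.9, 0.1]
finger_gap: 0.37
```

```bash
python3 st.py;  python3 -c "
from h import *
snap('wrist','wrist6')"
```

```text
t 8.6667 tcp [0.4935 0.1023 0.081 ] jaw yaw 23.41 z [ 0.013 -0.037 -0.999] gp [0.4932 0.103  0.1   ]
F [-0.01  0.92  0.07] T [ 0.04  -0.015  0.036] gap 0.37020463931215447 q6 -0.35655546277385664
```

View pics/wrist6.png

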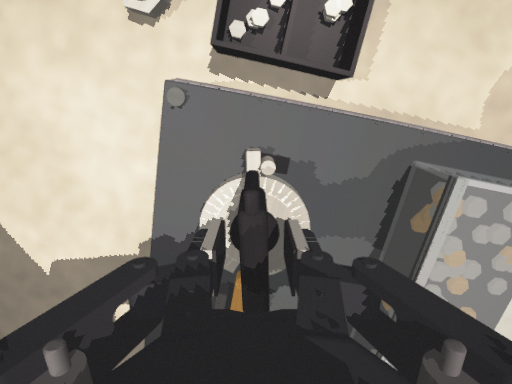

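The lug (253,160) is resting against the pin (267,167) and the fingers are clear. Now I'll lift.

Request:
jog_arm(
  motion=[
    [0,0,1,0,160],
    [0,0,2,0,160],
    [0,0,2,0,160],
    [0,0,2,0,160],
    [0,0,2,0,150],
    [0.2,-1,1,7,120],
    [0.3,-1.5,0,7,120],
    [0.3,-1.5,0,7,120],
    [0.3,-1.5,0,7,120],
    [0.3,-1.5,0,7,120],
  ],
)

```text
t: 9.55
tcp_pos: [0.5062, 0.033, 0.193]
tool_rot: [0.264, 0.964, -0.007, 0.021]
force: [-0.4, 0.1, -0.4]
finger_gap: 0.53
```

Request:
jog_arm(
  motion=[
    [0.3,-1.5,0,7,120],
    [0.3,-1.5,0,7,120],
    [0.3,-1,0,7,120],
    [0.3,-1,0,7,120],
    [0.3,0,0,7,120],
    [0,0,0,7,120],
    [0,0,0,0,120],
    [0,0,0,0,120],
  ],
)

```text
t: 10.22
tcp_pos: [0.5223, -0.0233, 0.2]
tool_rot: [-0.106, 0.994, 0.001, 0.025]
force: [0.2, 0.6, 0.4]
finger_gap: 0.529
```

```bash
python3 st.py;  python3 -c "
from h import *
snap('wrist','wrist7')"
```

```text
t 10.2167 tcp [ 0.5223 -0.0233  0.2   ] jaw yaw 102.11 z [ 0.05   0.007 -0.999] gp [ 0.5214 -0.0235  0.219 ]
F [0.17 0.63 0.44] T [-0.021  0.007 -0.011] gap 0.5291183293869506 q6 -2.0667523983081324
```

View pics/wrist7.png

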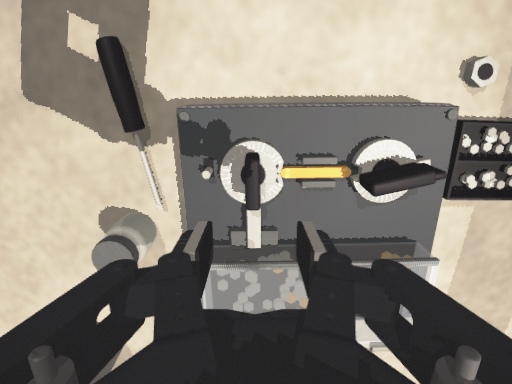

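The isolator bar at (400,178) is turned and lies clear. The latch disc is centred at about (253,172). Re-measuring from here.

Run:
```python
from h import *
from scipy.optimize import least_squares
s=np.load("pics/wrist7.npz"); s={k:s[k] for k in s}
hsv=cv2.cvtColor(s["img"],cv2.COLOR_RGB2HSV)
D=s["depth"]; H,W=D.shape
uu,vv=np.meshgrid(np.arange(W),np.arange(H)); e,d=ray(s,np.c_[uu.ravel(),vv.ravel()])
P=(e+d*D.reshape(-1,1)).reshape(H,W,3)
for nm,c in(("iso",(387,170)),("latch",(253,172))):
    loc=np.hypot(uu-c[0],vv-c[1])<50
    st=loc&(hsv[...,2]>75)&(hsv[...,1]<90)&(P[...,2]>.063)&(P[...,2]<.085)
    z=np.median(P[...,2][st]); Q=onz(s,np.c_[uu[st],vv[st]],z)[:,:2]
    c0=onz(s,[c],z)[0,:2]
    for it in range(4):
        r=np.hypot(*(Q-c0).T); a=np.arctan2(*(Q-c0).T[::-1]); k=np.digitize(a,np.linspace(-np.pi,np.pi,61))
        E=np.array([Q[k==i][np.argmax(r[k==i])] for i in range(1,61) if (k==i).sum()>3 and r[k==i].max()<.036 and r[k==i].max()>.027])
        f=least_squares(lambda p:np.hypot(*(E-p[:2]).T)-p[2],[*c0,.032],loss="soft_l1",f_scale=.0005); c0=f.x[:2]
    bt=loc&(P[...,2]>.1)&(P[...,2]<.12)&(hsv[...,2]<70); zt=np.median(P[bt][:,2])
    B2=onz(s,np.c_[uu[bt],vv[bt]],zt)[:,:2]; print(nm,z,f.x.round(4),len(E),zt,cv2.minAreaRect((B2*1000).astype(np.float32)),bt.sum())
```

```text
iso 0.07123683872335285 [0.4933 0.1005 0.0326] 47 0.10950016199644971 ((491.8973388671875, 100.01661682128906), (16.27615737915039, 59.393959045410156), 25.02653694152832) 685
latch 0.07141007069510513 [ 0.5221 -0.0243  0.0322] 51 0.11099887258691297 ((520.8974609375, -24.614768981933594), (45.9422492980957, 12.680378913879395), 12.455586433410645) 550
```

Request:
jog_arm(
  motion=[
    [0,-0.1,-1.5,0.3,120],
    [-0.1,0,-1.5,0,120],
    [-0.1,0,-1.5,0,120],
    [-0.1,0,-1.5,0,120],
    [-0.1,0,-1,0,120],
    [-0.1,0,-1,0,120],
    [0,0,0,0,120],
    [0,0,0,0,120],
  ],
)

```text
t: 10.93
tcp_pos: [0.5175, -0.0219, 0.1203]
tool_rot: [-0.101, 0.995, -0.0, 0.028]
force: [0.3, 0.1, 0.0]
finger_gap: 0.526
```

```bash
python3 st.py
```

```text
t 10.9333 tcp [ 0.5175 -0.0219  0.1203] jaw yaw 101.55 z [ 0.055  0.005 -0.998] gp [ 0.5165 -0.022   0.1393]
F [0.28 0.14 0.05] T [-0.055  0.018  0.004] gap 0.5263984165974372 q6 -2.064963554243654
```

Request:
jog_arm(
  motion=[
    [0.4,-0.2,0,0.8,120],
    [0,0,-0.8,0,120],
    [0,0,-0.8,0,120],
    [0,0,-0.8,0,120],
    [0,0,-0.5,0,120],
    [0,0,0,0,120],
  ],
)

```text
t: 11.43
tcp_pos: [0.5243, -0.0241, 0.0913]
tool_rot: [-0.107, 0.994, -0.001, 0.031]
force: [0.1, -0.4, -0.2]
finger_gap: 0.527
```

```bash
python3 st.py
```

```text
t 11.4333 tcp [ 0.5243 -0.0241  0.0913] jaw yaw 102.32 z [ 0.061  0.005 -0.998] gp [ 0.5231 -0.0242  0.1103]
F [ 0.07 -0.36 -0.15] T [ 0.056 -0.008 -0.004] gap 0.526811976092824 q6 -2.0845522002093646
```

Request:
jog_arm(
  motion=[
    [-0.1,0,-0.4,0,120],
    [-0.1,0,-0.4,0.1,120],
    [-0.1,0,-0.2,0,120],
    [0,0,0,0,150],
    [0,0,0,0,180],
    [0,0,0,0,200],
    [0,0,0,0,220],
    [0,0,0,0,220],
    [0,0,0,0,220],
  ],
)

```text
t: 12.18
tcp_pos: [0.5207, -0.026, 0.0798]
tool_rot: [-0.108, 0.994, -0.002, 0.03]
force: [0.6, -0.1, -2.1]
finger_gap: 0.143
```

```bash
python3 st.py;  python3 -c "
from h import *
snap('wrist','wrist8')"
```

```text
t 12.1833 tcp [ 0.5207 -0.026   0.0798] jaw yaw 102.4 z [ 0.06   0.003 -0.998] gp [ 0.5196 -0.0261  0.0987]
F [ 0.63 -0.14 -2.08] T [ 0.627 -0.03   0.107] gap 0.14335788957159248 q6 -2.090315052841052
```

View pics/wrist8.png

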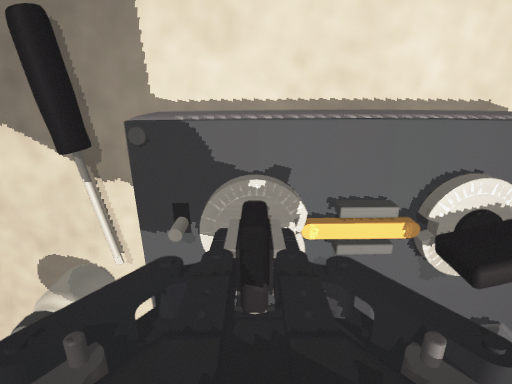

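The latch bar (255,245) is gripped with the gap at about 12.2 mm. I'll test gently whether it is free.

Request:
jog_arm(
  motion=[
    [0,0,0,-1.5,220],
    [0,0,0,-1.5,220],
    [0,0,0,-1.5,220],
  ],
)

```text
t: 12.48
tcp_pos: [0.5207, -0.0258, 0.0798]
tool_rot: [-0.068, 0.997, -0.003, 0.03]
force: [0.9, -1.1, -0.7]
finger_gap: 0.148
```

```bash
python3 st.py
```

```text
t 12.4833 tcp [ 0.5207 -0.0258  0.0798] jaw yaw 97.79 z [ 0.06  -0.002 -0.998] gp [ 0.5195 -0.0258  0.0987]
F [ 0.92 -1.09 -0.68] T [ 0.478 -0.097  0.18 ] gap 0.1477298674319782 q6 -1.9999981131758466
```

Request:
jog_arm(
  motion=[
    [0,0,0,-1,220],
    [0,0,0,-1,220],
  ],
)

```text
t: 12.65
tcp_pos: [0.5207, -0.0257, 0.0798]
tool_rot: [-0.05, 0.998, -0.004, 0.03]
force: [0.1, -1.5, -1.6]
finger_gap: 0.147
```

```bash
python3 st.py
```

```text
t 12.65 tcp [ 0.5207 -0.0257  0.0798] jaw yaw 95.71 z [ 0.06  -0.004 -0.998] gp [ 0.5195 -0.0256  0.0987]
F [ 0.05 -1.51 -1.58] T [ 0.404 -0.025  0.057] gap 0.1474346419851239 q6 -1.9587498233899139
```

Request:
jog_arm(
  motion=[
    [0,0,0,-1,220],
  ],
)

```text
t: 12.73
tcp_pos: [0.5206, -0.0257, 0.0798]
tool_rot: [-0.041, 0.999, -0.004, 0.03]
force: [0.0, -1.4, -1.9]
finger_gap: 0.142
```

```bash
python3 st.py
```

```text
t 12.7333 tcp [ 0.5206 -0.0257  0.0798] jaw yaw 94.64 z [ 0.06  -0.005 -0.998] gp [ 0.5195 -0.0256  0.0987]
F [ 0.03 -1.38 -1.92] T [ 0.442 -0.014  0.167] gap 0.14211292675757958 q6 -1.9377984899842444
```

Request:
jog_arm(
  motion=[
    [0,0,0,-1,220],
  ],
)

```text
t: 12.82
tcp_pos: [0.5207, -0.0256, 0.0798]
tool_rot: [-0.031, 0.999, -0.004, 0.03]
force: [-0.4, -0.5, -1.9]
finger_gap: 0.146
```

```bash
python3 st.py
```

```text
t 12.8167 tcp [ 0.5207 -0.0256  0.0798] jaw yaw 93.56 z [ 0.06  -0.006 -0.998] gp [ 0.5195 -0.0255  0.0987]
F [-0.4  -0.47 -1.93] T [ 0.528 -0.054  0.129] gap 0.14608260291510555 q6 -1.9165624751247072
```

Request:
jog_arm(
  motion=[
    [0,0,0,-1,220],
    [0,0,0,-1,220],
  ],
)

```text
t: 12.98
tcp_pos: [0.5207, -0.0255, 0.0798]
tool_rot: [-0.012, 0.999, -0.005, 0.03]
force: [1.1, -0.5, -1.0]
finger_gap: 0.149
```

```bash
python3 st.py
```

```text
t 12.9833 tcp [ 0.5207 -0.0255  0.0798] jaw yaw 91.37 z [ 0.06  -0.009 -0.998] gp [ 0.5195 -0.0254  0.0987]
F [ 1.13 -0.54 -1.04] T [ 0.442 -0.073  0.14 ] gap 0.14874978096409316 q6 -1.873617730423711
```

Request:
jog_arm(
  motion=[
    [0,0,0,-1.5,220],
    [0,0,0,-1.5,220],
    [0,0,0,-1.5,220],
  ],
)

```text
t: 13.23
tcp_pos: [0.5206, -0.0253, 0.0798]
tool_rot: [0.03, 0.999, -0.006, 0.03]
force: [-0.3, -1.2, -2.9]
finger_gap: 0.151
```

```bash
python3 st.py;  python3 -c "
from h import *
snap('wrist','wrist9')"
```

```text
t 13.2333 tcp [ 0.5206 -0.0253  0.0798] jaw yaw 86.5 z [ 0.059 -0.013 -0.998] gp [ 0.5195 -0.0251  0.0987]
F [-0.29 -1.2  -2.92] T [ 0.469 -0.123  0.158] gap 0.1507480654637326 q6 -1.778241264633058
```

View pics/wrist9.png

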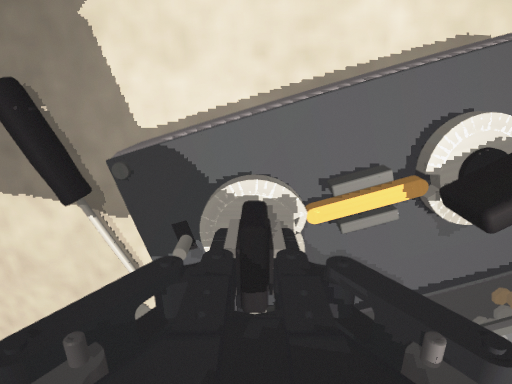

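The latch is free: the bolt at (312-425,200) has moved into the isolator's notch and the torque is under 0.2 N m. On towards its stop.

Request:
jog_arm(
  motion=[
    [0,0,0,-2.5,220],
    [0,0,0,-2.5,220],
    [0,0,0,-2.5,220],
    [0,0,0,-2.5,220],
    [0,0,0,-2.5,220],
    [0,0,0,-2.5,220],
    [0,0,0,-2.5,220],
  ],
)

```text
t: 13.87
tcp_pos: [0.5208, -0.0245, 0.0798]
tool_rot: [0.19, 0.981, -0.01, 0.029]
force: [-0.1, 0.3, -0.8]
finger_gap: 0.145
```

```bash
python3 st.py
```

```text
t 13.8667 tcp [ 0.5208 -0.0245  0.0798] jaw yaw 68.05 z [ 0.053 -0.031 -0.998] gp [ 0.5198 -0.0239  0.0987]
F [-0.14  0.27 -0.82] T [ 0.477 -0.187  0.039] gap 0.14526836598240372 q6 -1.4171010424124724
```

Request:
jog_arm(
  motion=[
    [0,0,0,-2.5,220],
    [0,0,0,-2.5,220],
    [0,0,0,-2.5,220],
    [0,0,0,-2.5,220],
    [0,0,0,-2.5,220],
    [0,0,0,-2.5,220],
    [0,0,0,-2.5,220],
    [0,0,0,-2,220],
  ],
)

```text
t: 14.53
tcp_pos: [0.5213, -0.0238, 0.0798]
tool_rot: [0.362, 0.932, -0.015, 0.028]
force: [0.6, -0.8, -1.8]
finger_gap: 0.143
```

```bash
python3 st.py
```

```text
t 14.5333 tcp [ 0.5213 -0.0238  0.0798] jaw yaw 47.48 z [ 0.042 -0.048 -0.998] gp [ 0.5205 -0.0229  0.0987]
F [ 0.58 -0.78 -1.77] T [ 0.342 -0.122  0.133] gap 0.1430705535508566 q6 -1.017961597654993
```

Request:
jog_arm(
  motion=[
    [0,0,0,-2,220],
    [0,0,0,-2,220],
    [0,0,0,-2,220],
    [0,0,0,-1,220],
  ],
)

```text
t: 14.87
tcp_pos: [0.5215, -0.0235, 0.0798]
tool_rot: [0.422, 0.906, -0.016, 0.028]
force: [-0.3, -1.1, -1.0]
finger_gap: 0.15
```

```bash
python3 st.py;  python3 -c "
from h import *
snap('wrist','wrist10')"
```

```text
t 14.8667 tcp [ 0.5215 -0.0235  0.0798] jaw yaw 40.1 z [ 0.037 -0.053 -0.998] gp [ 0.5208 -0.0225  0.0987]
F [-0.35 -1.07 -0.98] T [ 0.275 -0.171 -0.011] gap 0.1498003212977772 q6 -0.8763788982709675
```

View pics/wrist10.png

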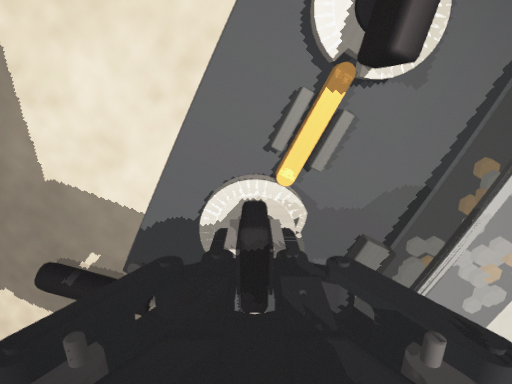

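Request:
jog_arm(
  motion=[
    [0,0,0,-1.5,220],
    [0,0,0,-1.5,220],
    [0,0,0,-1.5,220],
    [0,0,0,-1.5,220],
  ],
)

```text
t: 15.25
tcp_pos: [0.5217, -0.0234, 0.0798]
tool_rot: [0.469, 0.882, -0.018, 0.027]
force: [-0.4, -0.2, -1.2]
finger_gap: 0.148
```

```bash
python3 st.py
```

```text
t 15.25 tcp [ 0.5217 -0.0234  0.0798] jaw yaw 33.97 z [ 0.032 -0.057 -0.998] gp [ 0.5211 -0.0223  0.0987]
F [-0.42 -0.22 -1.19] T [ 0.386 -0.15   0.07 ] gap 0.14777709828047994 q6 -0.7607214900298287
```

Request:
jog_arm(
  motion=[
    [0,0,0,-1,220],
    [0,0,0,-1,220],
  ],
)

```text
t: 15.42
tcp_pos: [0.5218, -0.0233, 0.0798]
tool_rot: [0.485, 0.874, -0.018, 0.027]
force: [0.0, -0.2, -2.8]
finger_gap: 0.147
```

```bash
python3 st.py
```

```text
t 15.4167 tcp [ 0.5218 -0.0233  0.0798] jaw yaw 31.9 z [ 0.03  -0.058 -0.998] gp [ 0.5212 -0.0222  0.0987]
F [ 0.01 -0.25 -2.78] T [ 0.344 -0.11   0.047] gap 0.14666406888922492 q6 -0.7217119627358357
```

Request:
jog_arm(
  motion=[
    [0,0,0,-1,220],
    [0,0,0,-1,220],
  ],
)

```text
t: 15.58
tcp_pos: [0.5219, -0.0233, 0.0798]
tool_rot: [0.502, 0.865, -0.018, 0.027]
force: [0.1, -1.0, -1.0]
finger_gap: 0.146
```

```bash
python3 st.py
```

```text
t 15.5833 tcp [ 0.5219 -0.0233  0.0798] jaw yaw 29.75 z [ 0.028 -0.059 -0.998] gp [ 0.5214 -0.0222  0.0987]
F [ 0.12 -0.98 -1.  ] T [ 0.33  -0.119  0.106] gap 0.1464691440359766 q6 -0.681734742906333
```

Request:
jog_arm(
  motion=[
    [0,0,0,-1,220],
  ],
)

```text
t: 15.67
tcp_pos: [0.522, -0.0232, 0.0798]
tool_rot: [0.51, 0.86, -0.019, 0.027]
force: [-0.1, 0.3, -1.5]
finger_gap: 0.149
```

```bash
python3 st.py
```

```text
t 15.6667 tcp [ 0.522  -0.0232  0.0798] jaw yaw 28.66 z [ 0.027 -0.059 -0.998] gp [ 0.5215 -0.0221  0.0987]
F [-0.14  0.34 -1.46] T [ 0.388 -0.184  0.088] gap 0.14906703742086447 q6 -0.6614226791225246
```

Request:
jog_arm(
  motion=[
    [0,0,0,-0.7,220],
  ],
)

```text
t: 15.75
tcp_pos: [0.522, -0.0232, 0.0797]
tool_rot: [0.516, 0.856, -0.019, 0.027]
force: [-0.5, -0.4, -2.7]
finger_gap: 0.154
```

```bash
python3 st.py
```

```text
t 15.75 tcp [ 0.522  -0.0232  0.0797] jaw yaw 27.87 z [ 0.026 -0.06  -0.998] gp [ 0.5215 -0.0221  0.0987]
F [-0.55 -0.36 -2.7 ] T [ 0.328 -0.119  0.045] gap 0.15361676234709762 q6 -0.646833633159099
```

Request:
jog_arm(
  motion=[
    [0,0,0,-0.7,220],
  ],
)

```text
t: 15.83
tcp_pos: [0.522, -0.0232, 0.0798]
tool_rot: [0.521, 0.853, -0.019, 0.027]
force: [0.3, 0.2, -1.7]
finger_gap: 0.149
```

```bash
python3 st.py
```

```text
t 15.8333 tcp [ 0.522  -0.0232  0.0798] jaw yaw 27.1 z [ 0.026 -0.06  -0.998] gp [ 0.5215 -0.0221  0.0987]
F [ 0.34  0.24 -1.7 ] T [ 0.278 -0.197  0.099] gap 0.14922444876473887 q6 -0.6324856456681178
```

Request:
jog_arm(
  motion=[
    [0,0,0,-0.7,220],
  ],
)

```text
t: 15.92
tcp_pos: [0.522, -0.0232, 0.0798]
tool_rot: [0.527, 0.849, -0.019, 0.026]
force: [0.5, 0.3, -1.2]
finger_gap: 0.144
```

```bash
python3 st.py
```

```text
t 15.9167 tcp [ 0.522  -0.0232  0.0798] jaw yaw 26.33 z [ 0.025 -0.06  -0.998] gp [ 0.5215 -0.0221  0.0987]
F [ 0.47  0.28 -1.18] T [ 0.364 -0.158  0.032] gap 0.14363495210020233 q6 -0.6182303694055603
```

Request:
jog_arm(
  motion=[
    [0,0,0,-0.7,220],
  ],
)

```text
t: 16.0
tcp_pos: [0.522, -0.0232, 0.0797]
tool_rot: [0.533, 0.846, -0.019, 0.026]
force: [-0.3, -0.7, -2.0]
finger_gap: 0.146
```

```bash
python3 st.py
```

```text
t 16.0 tcp [ 0.522  -0.0232  0.0797] jaw yaw 25.56 z [ 0.024 -0.061 -0.998] gp [ 0.5216 -0.022   0.0987]
F [-0.34 -0.71 -1.96] T [ 0.317 -0.142  0.123] gap 0.1462165204613437 q6 -0.603912230266725
```

Request:
jog_arm(
  motion=[
    [0,0,0,-0.7,220],
  ],
)

```text
t: 16.08
tcp_pos: [0.5221, -0.0232, 0.0798]
tool_rot: [0.538, 0.842, -0.019, 0.026]
force: [0.9, -0.5, -2.1]
finger_gap: 0.148
```

```bash
python3 st.py
```

```text
t 16.0833 tcp [ 0.5221 -0.0232  0.0798] jaw yaw 24.8 z [ 0.023 -0.061 -0.998] gp [ 0.5217 -0.022   0.0987]
F [ 0.9  -0.45 -2.09] T [ 0.41  -0.181  0.178] gap 0.14811183512812903 q6 -0.589778830268697
```

Request:
jog_arm(
  motion=[
    [0,0,0,-0.7,220],
  ],
)

```text
t: 16.17
tcp_pos: [0.5221, -0.0232, 0.0798]
tool_rot: [0.544, 0.839, -0.02, 0.026]
force: [-0.5, 0.7, -1.8]
finger_gap: 0.146
```

```bash
python3 st.py
```

```text
t 16.1667 tcp [ 0.5221 -0.0232  0.0798] jaw yaw 24.07 z [ 0.023 -0.061 -0.998] gp [ 0.5217 -0.022   0.0987]
F [-0.49  0.71 -1.78] T [ 0.35  -0.134  0.286] gap 0.14618141348163086 q6 -0.5759478336672796
```

Request:
jog_arm(
  motion=[
    [0,0,0,-0.7,220],
  ],
)

```text
t: 16.25
tcp_pos: [0.5222, -0.0232, 0.0798]
tool_rot: [0.549, 0.835, -0.02, 0.026]
force: [0.5, 0.4, -2.1]
finger_gap: 0.145
```

```bash
python3 st.py
```

```text
t 16.25 tcp [ 0.5222 -0.0232  0.0798] jaw yaw 23.36 z [ 0.022 -0.062 -0.998] gp [ 0.5218 -0.022   0.0987]
F [ 0.53  0.39 -2.05] T [ 0.412 -0.231  0.489] gap 0.1453969104632673 q6 -0.5624018102368892
```

The torque rises 0.12 → 0.18 → 0.29 → 0.49 N m, so the latch stop has been met at about 9 N. I'll let go and lift.

Request:
jog_arm(
  motion=[
    [0,0,0,0,180],
    [0,0,0,0,160],
    [0,0,0,0,160],
    [0,0,0,0,160],
    [0,0,1,0,160],
    [0,0,2,0,160],
    [0,0,2,0,160],
    [0,0,2,0,160],
    [0,0,2,0,160],
    [0,0,2,0,160],
  ],
)

```text
t: 17.08
tcp_pos: [0.5181, -0.0228, 0.1936]
tool_rot: [0.55, 0.834, -0.022, 0.021]
force: [0.7, -0.0, -0.0]
finger_gap: 0.372
```

Request:
jog_arm(
  motion=[
    [0,0,2,0,160],
    [0,1,2,0,160],
    [0,2,1,0,160],
    [0,2,0,0,160],
    [-0.5,1,0,0,160],
    [-0.5,0,0,0,160],
    [0,0,0,0,160],
    [0,0,0,0,160],
  ],
)

```text
t: 17.75
tcp_pos: [0.5083, 0.0377, 0.2576]
tool_rot: [0.551, 0.834, -0.019, 0.029]
force: [-0.8, -0.2, -0.2]
finger_gap: 0.371
```

```bash
python3 st.py;  python3 -c "
from h import *
snap('wrist','wrist11');snap('side','side11')
i=cv2.imread('pics/side11.png')[150:290,200:330]
cv2.imwrite('pics/side11z.png',cv2.resize(cv2.convertScaleAbs(i,alpha=1.6),None,fx=4,fy=4,interpolation=cv2.INTER_CUBIC))"
```

```text
t 17.75 tcp [0.5083 0.0377 0.2576] jaw yaw 23.09 z [ 0.027 -0.064 -0.998] gp [0.5078 0.0389 0.2765]
F [-0.78 -0.23 -0.16] T [ 0.052  0.014 -0.035] gap 0.3711854162375688 q6 -0.48112530070607107
```

View pics/wrist11.png

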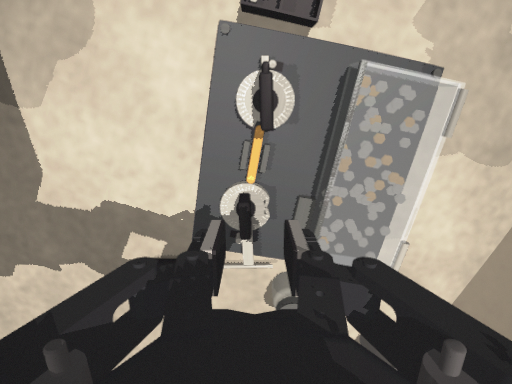

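View pics/side11z.png

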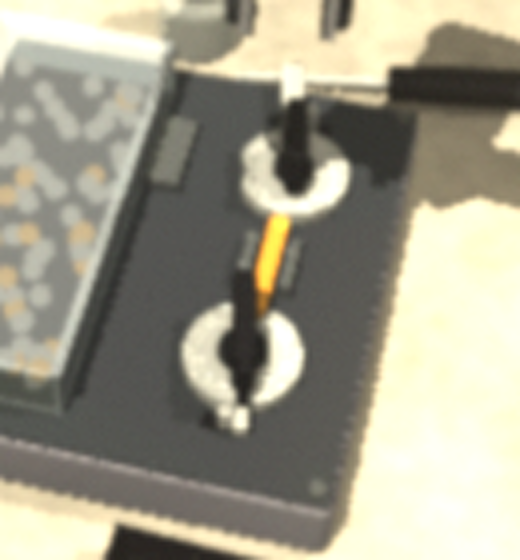

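Both handles are round at their stops: the isolator lug (266,62) is against its pin (273,64), the tongue (248,252) is off the keeper, and the bystanders haven't moved. The robot is clear, so I'm handing in.

```bash
python3 -c "
from station import *
print(sign_off())"
```

```text
the job is handed in; nothing more can be done
None
```

Both handles were turned to their stops in the order asked, and the job was handed in at about 18 s on the robot's clock.

- **Isolator:** I turned it clockwise about 1.37 rad until the torque rose from about 0.12 to 0.46 N m. That is an estimated 9 N on the stop pin, against the 18 N limit. I then let go.
- **Latch:** It turned freely past the point where it would lock, at no more than about 0.18 N m, and met its own stop at about 1.35 rad. I ended at 0.49 N m, also an estimated 9 N on the pin, then let go and lifted clear.

In the last pictures, the isolator lug rests against its pin, the latch tongue is off the keeper, and the bystanders visible there look undisturbed. The tool force was near zero, with the robot touching nothing.

No check failed. Two small disagreements came up: the tool tilted by up to about 3.5° while descending, and my two camera measurements of the axes differed by about 2 mm. Neither raised the forces on the tool noticeably.

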